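Close up the laser's protective-window holder

TASK

Close up the laser's window holder: push the window cassette fully home, then take the big flat driver from the tool block and turn the two slotted quarter-turn clamp screws clockwise to their stops. Go back and forth between them, turning the first only half way before the other, so that neither end of the clamp frame runs much more than half its travel ahead and strains the glass. Then stand the driver upright in its hole in the block again, and leave the things lying about where they are.

Things in the scene. Friction and masses are not known exactly. Their poses are not given: they have to be found in the camera images.
- cassette (a joint): Position of the window cassette, a black plastic carrier 58 mm wide with a 42 mm round glass that slides in the channel of the window holder: 0 m = fully home (against a stop), up to 0.05 m = pulled out towards the robot. About 3 N of friction; it stays where it is left. It goes home along the holder's +x axis.
- cassette_tab (a point): Centre of the front face of the cassette's pull tab (upright ribbed black plate, 60 mm wide, 21 tall, 8 thick; push on this face). x axis points into the holder, the way it is pushed; z up. About 24 mm above the worktop; moves with the cassette; free space in front. When home it is 49 mm on the robot's side of the line through the screws and 7 mm proud of the clamp frame.
- holder: The window holder, fixed: aluminium block 84 x 158 x 34 mm on a dark steel plate 100 x 196 x 10 mm. Origin on the worktop in the middle between the two screws; x away from the robot (the way the cassette goes in), y left, z up. The clamp frame above it reaches 51 mm up when open.
- frame_mid (a point): Centre of the top face of the clamp frame: aluminium plate 84 x 158 x 10 mm with a 46 mm opening over the glass and a slotted quarter-turn cam screw sunk flush near each end. Each screw lowers its own end of the frame in proportion to its turn, 6 mm over its whole travel, so turning one alone tips the frame. z is the frame's normal.
- screw_left (a joint): Angle of the left (+y) screw: grows clockwise seen from above, from 0 rad (open) to 1.4 rad (fully tight, hard stop); at the start between 0 and 0.3. Takes about 0.1 N m and stays where it is left.
- screw_right (a joint): The same for the right (-y) screw.
- screw_left_slot (a point): Centre of the mouth of the slot in the left screw's 30 mm steel head, 55 mm left of the frame's middle; about 50 mm above the worktop when open, 44 when tight. x axis along the slot, z up; turns with the screw. Slot closed at its ends: 20 mm long, 6 wide, 7 deep, edges chamfered 2 mm. At angle 0 it points 0.7 rad counter-clockwise (from above) of the holder's x axis, when tight 0.7 clockwise.
- screw_right_slot (a point): The same for the right screw, 55 mm right of the frame's middle.
- driver_handle (a point): Centre of the handle of the big flat driver standing upright, blade down, in the tool block. Handle black, flat-sided, 66 mm tall, 34 wide along its x axis, 24 thick along y: grip across the 24. z up. Blade tip 107 mm below this point, 16 mm wide along x, 3 thick: it enters a slot with the x axes parallel. Shoulder (rests on the block) 43 mm below. 118 mm above the worktop when standing.
- driver_tip (a point): Middle of the end of the driver's blade, axes as for driver_handle.
- block_hole (a point): Centre of the mouth of the driver's hole in the top of the grey tool block (fixed, 70 x 92 mm on a 78 x 100 mm foot, 75 mm tall). Round hole 22 mm wide with a chamfer, right through; the driver stands in it with its shoulder on the block's top.
- driver: The driver as a whole: 140 mm long, about 0.15 kg, steel shank 10 mm thick; origin at the end of the blade, axes as for driver_handle.
- screwdriver_red: Small screwdriver with a red handle, 162 mm long, lying on the worktop: bystander, far too thin for these slots.
- part_flange_0: Pale turned flange, 62 mm across, 21 mm tall, lying on the worktop: bystander.
- tape_roll: Roll of tan tape, 91 mm across, 24 mm tall: bystander.
- marker_black: Black marker pen, 129 mm long, lying on the worktop: bystander.

How it is judged:
By the outcome, as a careful person would: the job done as asked, in the order asked, and still so for the second after the job is handed in, with the robot touching nothing.
It also fails if it takes over 72 s, if anything falls off the work surface, if the arm or the gripper's body presses on something with over 40 N, if the wrist force passes 120 N, or if a joint passes its speed limit or range.

ROBOT

A 6-joint arm with a two-finger parallel gripper is mounted at the origin on a cart in front of the work surface, level with it; the furniture and walls round the work are solid. World frame = base frame: x ahead of the robot, y to its left, z up, the work surface at z = 0. Lengths are in m, angles in degrees, forces in N, time in s.
With the tool pointing down it reaches from about 0.225 to 0.875 m from the base axis. Payload 3.4 kg.
Tool frame: the origin (TCP) lies midway between the tips of the shut fingers; the grasp point (between the pads) lies 19 mm behind it; y points along the fingers, z is the direction in which the jaws open and shut, and the axes are right-handed (so a half turn about y gives the same grasp; the last joint's range is limited). The gripper opens to 85 mm and grips with 20 to 120 N. Pads are 22 mm wide; open, the fingers measure 114 mm over their backs; the gripper's body (76 mm by 85 mm) begins 54 mm behind the grasp point. The pads swing forward as they close: fully open they stand 13 mm farther back than shut.
Start: joints at [64.973, 15.808, 86.224, -0, 77.962, -6.933], TCP at [0.179, 0.547, 0.231] pointing down, gripper open.
Joint ranges: [-165.64, 165.64], [-43.16, 119.46], [12.63, 154.43], [-67.54, 247.53], [6.08, 155.33], [-154.97, 154.97]. Speed limits (degrees/s): [147.25, 147.25, 180, 180, 180, 180].

INTERFACE

Orientations are given as a 3x3 rotation matrix whose columns are the frame's x, y, z axes.
In Python, from cell import manip, cams gives the robot as it stands. The module is installed in compiled form; this text tells all that it offers.
- The arm moves only by the tool send_rows, never from a script. Its argument "deltas" is text: rows parted by semicolons, each of 7 numbers parted by spaces: the shift along the tool's x, y, z in mm, then the turn, a rotation vector about the tool's x, y, z in degrees, then the closure, from 0 (fully open) to 1 (shut). In form: x y z wx wy wz jaw; .... A call has 1 to 10 rows; each row is the pose to reach, as a shift and turn from the pose commanded when the call began, along the tool's axes at that moment; what a row does not reach only later rows make up. A row lasts 1/12 s, in which the tool goes at most 41.7 mm and 7.16 degrees, less where a joint would pass 70% of its speed; a pose out of reach is approached as far as the arm can. A call with a gripper value outside its range is refused whole. The fingers move at their own pace and stop on an object; "force" is the grip in N (left out, the last holds). Time passes only in rows, so rows that repeat a pose let the fingers close. It gives the time, the measured TCP pose, the force and the opening at its end, in the units of the state.
- manip.state(): the state, without advancing time (a new reading comes with each control period).
- cams.camera(name): name is "side" or "top" or "wrist"; returns (picture, depth): 480x640x3 uint8, red, green, blue; 480x640 float32, m along the optical axis (not along the pixel's ray), 0 where there is no reading.
- cams.calibration(name): a dict with "fov_y" (degrees; the focal length in pixels is half the picture's height over the tangent of half this angle, whatever the lens; pixels are square), "cx", "cy" (the principal point, pixels), "R" (3x3) and "t" (3): a world point X has camera coordinates R X + t; the wrist camera has in their place "tool_from_camera" (4x4, takes a point from camera to tool coordinates, whose origin is the TCP and whose axes are the tool frame's). Camera axes: x right, y down, z forward; pixel columns grow to the right and rows downward; lengths in m; the calibration is good to about 2 mm. A picture is of the moment at which its call begins: read the wrist's pose just before it. calibration takes no time and is no camera call.
- manip.sign_off(): hands the job in, once; it reports no verdict.
The state is a dict: "clock": time; "joint_pos": joint angles; "dq": joint speeds; "joint_torque": joint torques, N m; "tool_pos": TCP position; "tcp_rot": TCP orientation; "contact_force": force on the tool from outside, world axes, zero at the start; "ft_torque": the same for the moment, N m; "grip_width": finger opening in m.
Only numpy, scipy, OpenCV 4.12 (cv2) and the standard library are available. Lean on these libraries where they do the work, as an engineer would, in place of code of your own. Each camera call takes 0.05 s, during which the arm holds its last target. There are 200 camera calls.

## Working session

There is one attempt and no reset: what is moved stays moved. The work goes in short steps, Python scripts to look and compute and a tool call to move; the robot and the scene stay as the last step left them, time stands still between calls to the robot, and variables do not carry over. Pictures are saved under pics/ and viewed, about 8 in all and at most 12, crops included, and the job is handed in when it is done.

Besides the shell and the picture viewer there is one more tool, called as name(argument=value, ...) on one line, values as JSON. send_rows: Moves the arm, as the interface text tells. Its arguments: {"type":"object","properties":{"deltas":{"type":"string"},"force":{"type":"number"}},"required":["deltas"]}

```bash
mkdir -p pics; python3 - <<'E'
from cell import manip,cams
import cv2,numpy as np
print(manip.state())
for n in("top","side"):
    p,d=cams.camera(n); cv2.imwrite(f"pics/{n}0.png",p[:,:,::-1]); np.savez(f"{n}0.npz",p=p,d=d); print(n,cams.calibration(n))
print(cams.calibration("wrist"))
E
```

```text
{'clock': 0.0, 'joint_pos': array([ 6.49729952e+01,  1.58470171e+01,  8.62947995e+01,  6.45084504e-04,
        7.79627098e+01, -6.93246479e+00]), 'dq': array([-0.03849924, -0.05618463,  0.08620166, -0.15970953, -0.08254924,
        0.06769044]), 'joint_torque': array([-2.07865764e-03, -4.16768754e+01, -2.45802927e+01, -4.58079194e-04,
        1.10911587e-02,  3.23379830e-06]), 'tool_pos': array([0.17835955, 0.54608118, 0.23044867]), 'tcp_rot': array([[ 9.50544510e-01, -7.81751797e-04,  3.10587384e-01],
       [-3.10588282e-01, -1.64838263e-03,  9.50543109e-01],
       [-2.31121934e-04, -9.99998336e-01, -1.80966401e-03]]), 'contact_force': array([0.53783953, 0.04163973, 0.44652141]), 'ft_torque': array([ 0.03142974, -0.05348575, -0.01060649]), 'grip_width': 0.08532499836520918}
top {'fov_y': 56.06366785197025, 'cx': 313.1449745390744, 'cy': 238.32902130380234, 'R': array([[-0.01877113, -0.99919682, -0.03540292],
       [-0.9970213 ,  0.02135612, -0.07411107],
       [ 0.07480761,  0.03390631, -0.99662138]]), 't': array([0.09587839, 0.59828537, 0.92528107])}
side {'fov_y': 44.264138784469, 'cx': 321.2081673916533, 'cy': 236.28602813789885, 'R': array([[-0.99897525, -0.03889078, -0.02315063],
       [ 0.0027308 ,  0.45878151, -0.88854492],
       [ 0.04517729, -0.8876976 , -0.45820517]]), 't': array([0.58918431, 0.04823414, 1.12669033])}
{'fov_y': 63.08295978056604, 'cx': 314.40770782953877, 'cy': 241.88239690813273, 'tool_from_camera': array([[ 4.84405912e-04,  9.63631292e-01,  2.67234913e-01,
        -6.71608976e-02],
       [-4.42594650e-04, -2.67234711e-01,  9.63631368e-01,
        -1.40845460e-01],
       [ 9.99999785e-01, -5.85065474e-04,  2.97047980e-04,
        -1.49986909e-04],
       [ 0.00000000e+00,  0.00000000e+00,  0.00000000e+00,
         1.00000000e+00]])}
```

View pics/top0.png

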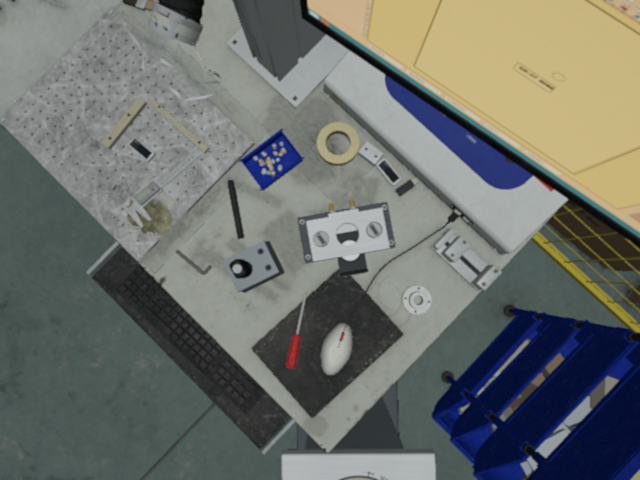

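View pics/side0.png

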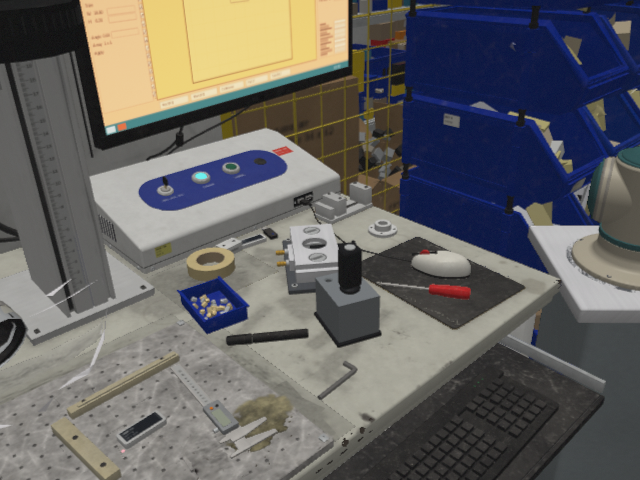

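```bash
cat > h.py <<'E'
import numpy as np,cv2
from cell import manip,cams
def cal(n,st=None):
    c=cams.calibration(n); f=240/np.tan(np.radians(c['fov_y']/2))
    if n=='wrist':
        T=c['tool_from_camera']; Rw=st['tcp_rot']@T[:3,:3]; o=st['tool_pos']+st['tcp_rot']@T[:3,3]
        R=Rw.T; t=-R@o
    else: R,t=c['R'],c['t']
    return f,c['cx'],c['cy'],R,t
def ray(k,u,v,z):
    f,cx,cy,R,t=k; o=-R.T@t; d=R.T@np.array([(u-cx)/f,(v-cy)/f,1]); return o+d*(z-o[2])/d[2]
def proj(k,X):
    f,cx,cy,R,t=k; c=R@np.array(X)+t; return f*c[0]/c[2]+cx,f*c[1]/c[2]+cy
def tri(ks,uvs):
    A=np.zeros((3,3));b=np.zeros(3)
    for k,(u,v) in zip(ks,uvs):
        f,cx,cy,R,t=k;o=-R.T@t;d=R.T@np.array([(u-cx)/f,(v-cy)/f,1]);d/=np.linalg.norm(d);M=np.eye(3)-np.outer(d,d);A+=M;b+=M@o
    return np.linalg.solve(A,b)
def snap(name):
    st=manip.state(); p,d=cams.camera('wrist'); cv2.imwrite(f'pics/{name}.png',p[:,:,::-1]); np.savez(name+'.npz',p=p,d=d,**st); return st,p,d
E
python3 - <<'E'
from h import *
k=cal('top')
for n,u,v,z in[('sl',321,239,.05),('sr',375,229,.05),('tab',352,264,.035),('handletop',239,268,.15),('blockTL',229,253,.075),('blockTR',270,241,.075),('blockBR',283,271,.075),('tape',338,144,.024),('marker0',232,182,.01),('marker1',239,236,.01)]: print(n,ray(k,u,v,z).round(3))
c=np.load('top0.npz')
for a,b in((347,240),(321,239),(375,229),(240,268),(275,262)):
  print(a,b,c['d'][b,a])
im=cv2.imread('pics/top0.png')[180:300,210:410]
s=cv2.imread('pics/side0.png')[200:360,260:420]
cv2.imwrite('pics/c0.png',np.vstack([cv2.resize(im,(800,480),interpolation=3)]))
E
```

```text
sl [0.596 0.067 0.05 ]
sr [ 0.615 -0.044  0.05 ]
tab [0.544 0.004 0.035]
handletop [0.539 0.216 0.15 ]
blockTL [0.57  0.251 0.075]
blockTR [0.593 0.168 0.075]
blockBR [0.532 0.143 0.075]
tape [0.801 0.027 0.024]
marker0 [0.727 0.258 0.01 ]
marker1 [0.61  0.244 0.01 ]
347 240 0.9428828
321 239 0.9325284
375 229 0.92603743
240 268 0.82161856
275 262 0.91578937
```

View pics/c0.png

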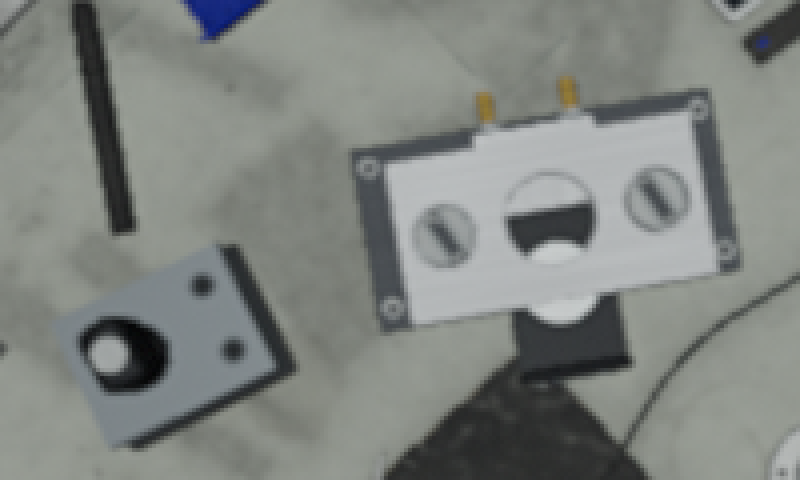

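send_rows(deltas="50 -30 -35 0 -7 0 0;100 -70 -70 0 -14 0 0;140 -70 -98 0 -21 0 0;180 -70 -126 0 -28 0 0;220 -70 -154 0 -28 0 0;260 -70 -182 0 -28 0 0;300 -70 -210 0 -28 0 0;335 -70 -234 0 -28 0 0;370 -70 -258 0 -28 0 0;400 -70 -280 0 -28 0 0")

```text
clock: 0.93
tool_pos: [0.418, 0.2272, 0.3]
tcp_rot: [[0.985, -0.0, -0.172], [0.172, 0.0, 0.985], [0.0, -1.0, 0.0]]
contact_force: [0.3, 1.5, -0.1]
grip_width: 0.0855
```

```bash
python3 - <<'E'
from h import *
s=manip.state();print(s['clock'],s['tool_pos'],s['tcp_rot'].round(3))
tgt=np.array([.53,.08,.30]);print(s['tcp_rot'].T@(tgt-s['tool_pos'])*1000)
E
```

```text
0.9333 [0.41803633 0.22720819 0.30002229] [[ 0.985 -0.    -0.172]
 [ 0.172  0.     0.985]
 [ 0.    -1.     0.   ]]
[ 8.49564522e+01 -2.06506641e-02 -1.64281816e+02]
```

send_rows(deltas="40 0 -70 0 0 0 0.5;60 0 -100 0 0 0 1;75 0 -135 0 0 0 1;85 0 -160 0 0 0 1;85 0 -160 0 0 0 1;85 0 -160 0 0 0 1")

```text
clock: 1.43
tool_pos: [0.5306, 0.0827, 0.2989]
tcp_rot: [[0.986, -0.001, -0.167], [0.167, -0.001, 0.986], [-0.001, -1.0, -0.001]]
contact_force: [-0.1, -0.2, -0.7]
grip_width: 0.0123
```

```bash
python3 - <<'E'
from h import *
st,p,d=snap('w1');print(st['tool_pos'])
k=cal('wrist',st)
for X in([.596,.067,.05],[.615,-.044,.05],[.539,.216,.15]):print(proj(k,X))
E
```

```text
[0.53061836 0.08274403 0.2989452 ]
(np.float64(289.6953378857922), np.float64(261.3614745494606))
(np.float64(182.37519594904575), np.float64(261.54862652716884))
(np.float64(481.45267415136163), np.float64(263.4986306654127))
```

View pics/w1.png

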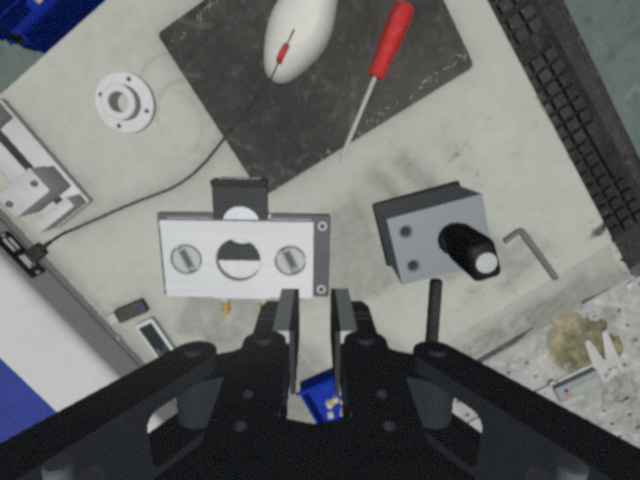

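```bash
python3 - <<'E'
import cv2,numpy as np
p=cv2.imread('pics/w1.png')
a=cv2.resize(p[170:310,150:340],None,fx=4,fy=4,interpolation=3)[:, :760]
cv2.imwrite('pics/c1.png',a)
b=cv2.resize(p[175:295,365:515],None,fx=5,fy=5,interpolation=3)
cv2.imwrite('pics/c2.png',b)
E
```

```text
(no output)
```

View pics/c1.png

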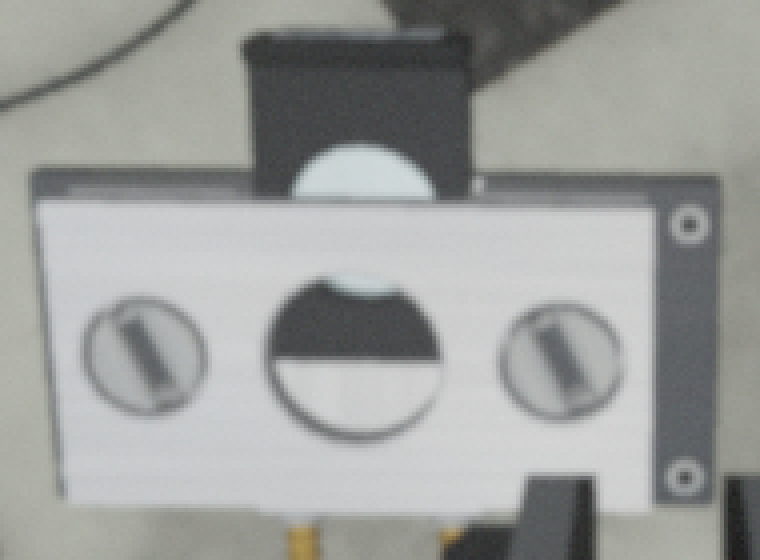

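View pics/c2.png

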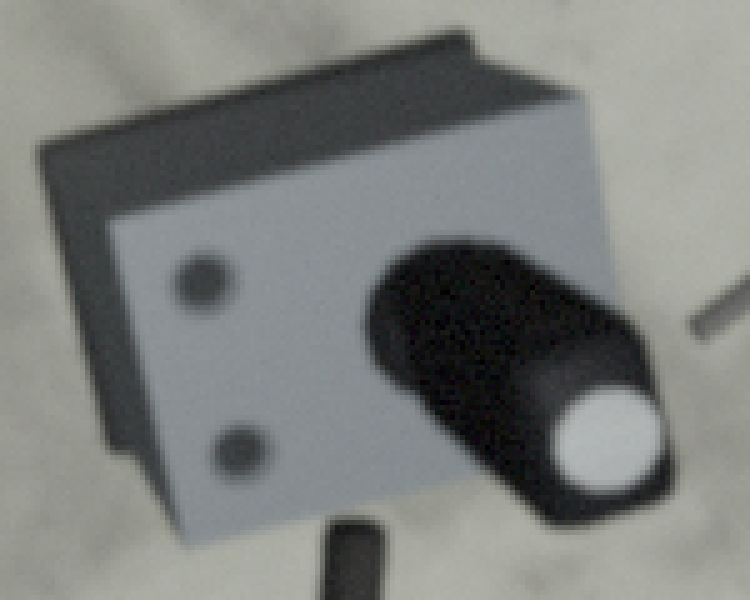

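```bash
python3 - <<'E'
from h import *
w=np.load('w1.npz');st={q:w[q] for q in('tool_pos','tcp_rot')}
k=cal('wrist',st)
def P(u,v,z,s,o): return ray(k,u/s+o[0],v/s+o[1],z)
def ang(a,b): return np.degrees(np.arctan2(b[1]-a[1],b[0]-a[0]))
o=(150,170)
for zz in(.050,.047):
  for n,a,b,c in(('R',(126,318),(170,392),(146,355)),('L',(543,322),(580,395),(561,360))):
    A,B=P(*a,zz,4,o),P(*b,zz,4,o);print(n,P(*c,zz,4,o).round(4),ang(A,B),np.linalg.norm(A-B))
A,B=P(38,200,.05,4,o),P(655,208,.05,4,o);print('near edge',A,B,ang(A,B)-90,np.linalg.norm(A-B))
print('tab top front', [P(u,v,.0345,4,o).round(4) for u,v in((243,45),(471,45),(250,38),(471,66))])
o=(365,175)
print('cap',P(607,440,.151,5,o))
c=[P(u,v,.075,5,o) for u,v in((110,218),(582,97),(190,545))];print(np.round(c,4),ang(c[0],c[1]),ang(c[0],c[2]))
print('holes',[P(u,v,.075,5,o).round(4) for u,v in((204,282),(241,450))])
pts=[]
for n in('w1','top0','side0'):
    q=np.load(n+'.npz');kk=k if n=='w1' else cal(n[:-1]);f,cx,cy,R,t=kk
    d=q['d'];v,u=np.nonzero(d>0);z=d[v,u];X=(np.c_[(u-cx)/f*z,(v-cy)/f*z,z]-t)@R
    m=(np.abs(X[:,:2]-[.535,.215])<.05).all(1)&(X[:,2]>.095)&(X[:,2]<.14)&(q['p'][v,u].max(1)<70)
    Y=X[m]; print(n,len(Y)); pts.append(Y)
    if len(Y)>10: print(cv2.minAreaRect((Y[:,:2]*1000).astype(np.float32)), Y.mean(0))
    # table check
    m=(np.abs(X[:,:2]-[.55,-.12])<.01).all(1);print('tablez',X[m][:,2].mean() if m.any() else None)
Y=np.vstack(pts)[:,:2]; np.save('y.npy',Y)
im=np.zeros((500,500,3),np.uint8)
for i,Z in enumerate(pts):
    for x,y in Z[:,:2]:
        a,b=int((y-.165)*5000),int((x-.485)*5000)
        if 0<=a<500 and 0<=b<500: cv2.circle(im,(499-a,499-b),2,[(255,255,0),(0,255,0),(0,0,255)][i],-1)
cv2.imwrite('pics/pc.png',im)
E
```

```text
R [ 0.6112 -0.04    0.05  ] 35.218197875415925 0.02255899415914257
L [0.5944 0.0673 0.05  ] 34.58694452070167 0.022163144579241
R [ 0.6123 -0.0408  0.047 ] 35.21819787541596 0.022732585589684513
L [0.5954 0.0673 0.047 ] 34.58694452070164 0.02233368994778349
near edge [ 0.57430254 -0.07045983  0.05      ] [0.55013402 0.08485361 0.05      ] 8.844931475780996 0.1571826399169604
tab top front [array([ 0.5289, -0.0265,  0.0345]), array([0.5191, 0.0315, 0.0345]), array([ 0.5268, -0.0249,  0.0345]), array([0.5244, 0.0322, 0.0345])]
cap [0.53770538 0.21918036 0.151     ]
[[0.5297 0.1522 0.075 ]
 [0.4924 0.2344 0.075 ]
 [0.5922 0.1823 0.075 ]] 114.4531668981189 25.72515034806797
holes [array([0.539 , 0.1727, 0.075 ]), array([0.571 , 0.1877, 0.075 ])]
w1 852
((535.2018432617188, 209.28587341308594), (14.916075706481934, 33.879478454589844), 83.2572021484375) [0.53178598 0.20829551 0.11930036]
tablez -0.00202645549765813
top0 67
((539.068603515625, 208.59823608398438), (32.424346923828125, 9.69750690460205), 6.139074325561523) [0.53910678 0.20774202 0.12054414]
tablez -0.00018374353548141409
side0 596
((536.685302734375, 227.29571533203125), (21.331052780151367, 36.700077056884766), 80.6845703125) [0.53519041 0.22992636 0.11741025]
tablez -0.0007209161411070376
```

View pics/pc.png

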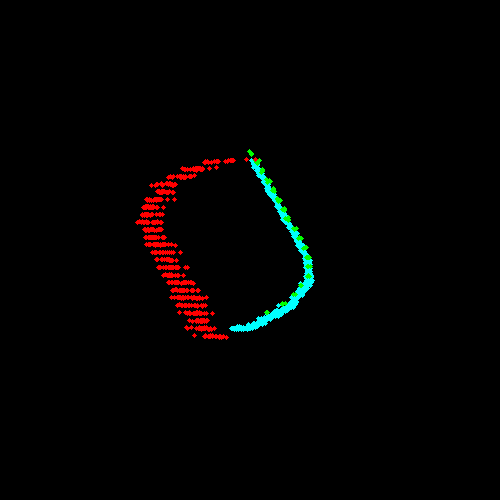

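send_rows(deltas="-20 20 -32 0 0.7 0 1;-40 40 -64 0 0.7 0 1;-51 75 -79 0 0.7 0 1;-51 115 -79 0 0.7 0 1;-51 155 -79 0 0.7 0 1;-51 195 -79 0 0.7 0 1;-51 235 -79 0 0.7 0 1;-51 270 -79 0 0.7 0 1;-51 283 -79 0 0.7 0 1;-51 283 -79 0 0.7 0 1")

```text
clock: 2.32
tool_pos: [0.488, 0.0016, 0.014]
tcp_rot: [[0.987, -0.009, -0.161], [0.161, 0.002, 0.987], [-0.008, -1.0, 0.003]]
contact_force: [0.1, 0.5, 0.1]
grip_width: -0.0002
```

```bash
python3 - <<'E'
from h import *
w=np.load('w1.npz')
Y=np.load('y.npy');a=np.arange(0,1)
# flat fit: wrist points on the right flat
k=cal('wrist',{q:w[q] for q in('tool_pos','tcp_rot')})
P=Y[:852]; x=.485+(499-155)/5000
m=(P[:,0]>.535)&(P[:,0]<.552)
v=cv2.fitLine((P[m]*1000).astype(np.float32),cv2.DIST_HUBER,0,.01,.01).ravel();print(m.sum(),v,np.degrees(np.arctan2(v[1],v[0])))
S=Y[-596:];m=(S[:,0]>.520)&(S[:,0]<.545)&(S[:,1]>.22)
v=cv2.fitLine((S[m]*1000).astype(np.float32),cv2.DIST_HUBER,0,.01,.01).ravel();print(m.sum(),v,np.degrees(np.arctan2(v[1],v[0])))
E
```

```text
288 [8.7320274e-01 4.8735714e-01 5.4333167e+02 2.0904424e+02] 29.16702
417 [8.9242333e-01 4.5119908e-01 5.3233240e+02 2.3095514e+02] 26.820644
```

send_rows(deltas="5 0 0 0 0 0 1;10 0 0 0 0 0 1;15 0 0 0 0 0 1;20 0 0 0 0 0 1;25 0 0 0 0 0 1;30 0 0 0 0 0 1;34 0 0 0 0 0 1;38 0 0 0 0 0 1;41 0 0 0 0 0 1;41 0 0 0 0 0 1")

```text
clock: 3.15
tool_pos: [0.5335, 0.0061, 0.017]
tcp_rot: [[0.987, 0.001, -0.16], [0.16, 0.0, 0.987], [0.001, -1.0, 0.0]]
contact_force: [-1.8, -0.4, 0.7]
grip_width: -0.0
```

send_rows(deltas="3 0 0 0 0 0 1;6 0 0 0 0 0 1;8 0 0 0 0 0 1;9 0 0 0 0 0 1;9 0 0 0 0 0 1")

```text
clock: 3.57
tool_pos: [0.5418, 0.0075, 0.0169]
tcp_rot: [[0.987, 0.0, -0.16], [0.16, 0.0, 0.987], [0.0, -1.0, 0.0]]
contact_force: [-2.8, -1.3, 0.3]
grip_width: -0.0001
```

send_rows(deltas="1 0 0 0 0 0 1;2 0 0 0 0 0 1;2 0 0 0 0 0 1;2 0 0 0 0 0 1")

```text
clock: 3.9
tool_pos: [0.5434, 0.0078, 0.017]
tcp_rot: [[0.987, 0.0, -0.16], [0.16, 0.0, 0.987], [0.0, -1.0, 0.0]]
contact_force: [-1.8, -0.8, 0.1]
grip_width: -0.0004
```

send_rows(deltas="1 0 0 0 0 0 1;2 0 0 0 0 0 1;3 0 0 0 0 0 1;3 0 0 0 0 0 1")

```text
clock: 4.23
tool_pos: [0.544, 0.0079, 0.0169]
tcp_rot: [[0.987, -0.005, -0.161], [0.161, -0.001, 0.987], [-0.005, -1.0, 0.0]]
contact_force: [-6.9, -2.3, 3.5]
grip_width: 0.0001
```

send_rows(deltas="1 0 0 0 0 0 1;1 0 0 0 0 0 1;2 0 0 0 0 0 1;2 0 0 0 0 0 1")

```text
clock: 4.57
tool_pos: [0.544, 0.0079, 0.0169]
tcp_rot: [[0.987, -0.009, -0.161], [0.161, -0.001, 0.987], [-0.009, -1.0, 0.0]]
contact_force: [-10.3, -5.4, 7.3]
grip_width: -0.0001
```

send_rows(deltas="-35 0 0 0 0 0 1;-35 -35 0 0 0 0 1;-35 -75 0 0 0 0 1;-35 -115 0 0 0 0 1;-30 -150 0 0 0 0 0.5;-20 -180 20 0 -6 0 0;-10 -185 55 0 -12 0 0;0 -185 95 0 -18.8 0 0;10 -185 135 0 -18.8 0 0;21 -185 170 0 -18.8 0 0")

```text
clock: 5.4
tool_pos: [0.5432, 0.1828, 0.2034]
tcp_rot: [[0.883, 0.005, -0.47], [0.47, 0.003, 0.883], [0.005, -1.0, 0.0]]
contact_force: [0.9, -0.9, 0.6]
grip_width: 0.0722
```

```bash
cat >> h.py <<'E'
def go(x,y,z,yaw):
    s=manip.state();R=s['tcp_rot'];c,sn=np.cos(np.radians(yaw)),np.sin(np.radians(yaw))
    T=np.array([[c,0,-sn],[sn,0,c],[0,-1,0]])
    print('pos',s['tool_pos'].round(4),'F',s['contact_force'].round(1),'w',round(s['grip_width'],4),'q',s['joint_pos'].round(0))
    print('row',(R.T@(np.array([x,y,z])-s['tool_pos'])*1000).round(1),np.degrees(cv2.Rodrigues(R.T@T)[0].ravel()).round(2))
E
python3 -c "
from h import *
go(.536,.219,.2,28)"
```

```text
pos [0.5432 0.1828 0.2034] F [ 0.9 -0.9  0.6] w 0.0722 q [  12.   16.   89.    0.   74. -106.]
row [10.6  3.5 35.4] [-0.01  0.01  0.31]
```

send_rows(deltas="8 2 25 0 0 0 0;10 4 33 0 0 0 0;10 4 33 0 0 0 0;10 4 33 0 0 0 0")

```text
clock: 5.73
tool_pos: [0.5355, 0.2135, 0.1981]
tcp_rot: [[0.882, 0.001, -0.471], [0.471, -0.0, 0.882], [0.001, -1.0, -0.001]]
contact_force: [1.0, -0.1, 0.7]
grip_width: 0.0858
```

```bash
python3 -c "
from h import *
go(.536,.219,.099,28)
st,p,d=snap('w2');k=cal('wrist',st)
f,cx,cy,R,t=k
v,u=np.nonzero(d>0);z=d[v,u];X=(np.c_[(u-cx)/f*z,(v-cy)/f*z,z]-t)@R
m=(np.abs(X[:,:2]-[.535,.215])<.035).all(1)&(X[:,2]>.146)&(X[:,2]<.157)
print(m.sum(),cv2.minAreaRect((X[m][:,:2]*1000).astype(np.float32)))
g=p.astype(int);m2=m&(p[v,u].min(1)>120);print('cap',m2.sum(),X[m2].mean(0),cv2.minEnclosingCircle((X[m2][:,:2]*1000).astype(np.float32)) if m2.any() else 0)
"
```

```text
pos [0.5355 0.2135 0.1981] F [ 1.  -0.1  0.7] w 0.0858 q [  15.   17.   89.   -0.   74. -103.]
row [ 2.9 99.1  4.7] [0.05 0.07 0.05]
2051 ((536.9910888671875, 218.84744262695312), (31.662349700927734, 20.89674949645996), 29.199291229248047)
cap 733 [0.53738297 0.21925037 0.15061281] ((537.8505859375, 219.6142120361328), 8.70445442199707)
```

send_rows(deltas="4 25 4 0 -1 0 0;4 55 4 0 -1 0 0;4 80 4 0 -1 0 0;4 95 4 0 -1 0 0;4 99 4 0 -1 0 0;4 99 4 0 -1 0 0")

```text
clock: 6.28
tool_pos: [0.5367, 0.2173, 0.0982]
tcp_rot: [[0.876, -0.002, -0.483], [0.483, -0.001, 0.876], [-0.002, -1.0, 0.0]]
contact_force: [0.4, 1.3, 0.2]
grip_width: 0.0854
```

```bash
python3 -c "
from h import *
go(.5373,.219,.099,29)"
```

```text
pos [0.5367 0.2173 0.0982] F [0.4 1.3 0.2] w 0.0854 q [  15.   22.   97.   -0.   61. -104.]
row [ 1.4 -0.8  1.2] [-0.01 -0.11 -0.12]
```

send_rows(deltas="1 -1 1 0 0 0 0.5;1 -1 1 0 0 0 0.6;1 -1 1 0 0 0 0.8;1 -1 1 0 0 0 1;1 -1 1 0 0 0 1;1 -1 1 0 0 0 1;1 -1 1 0 0 0 1;1 -1 1 0 0 0 1", force=80)

```text
clock: 6.95
tool_pos: [0.5378, 0.2204, 0.1009]
tcp_rot: [[0.874, 0.002, -0.485], [0.485, 0.0, 0.874], [0.001, -1.0, -0.001]]
contact_force: [-0.7, -0.0, 6.2]
grip_width: 0.0231
```

send_rows(deltas="0 -10 0 0 0 0 1;0 -40 0 0 0 0 1;0 -80 0 0 0 0 1;0 -110 0 0 0 0 1;0 -110 0 0 0 0 1;0 -110 0 0 0 0 1")

```text
clock: 7.45
tool_pos: [0.538, 0.2208, 0.2121]
tcp_rot: [[0.874, 0.004, -0.485], [0.485, 0.001, 0.874], [0.004, -1.0, -0.001]]
contact_force: [0.6, 0.8, -0.7]
grip_width: 0.0232
```

```bash
python3 -c "
from h import *
go(.595,.067,.2,35)
st,p,d=snap('w3')
st=manip.state();p,d=cams.camera('side');cv2.imwrite('pics/s3.png',p[:,:,::-1]);np.savez('s3.npz',p=p,d=d,**st)
a=cv2.resize(p[130:330,270:420,::-1],None,fx=2.7,fy=2.7,interpolation=3)
w=cv2.imread('pics/w3.png');a=cv2.resize(a,(360,480));w=w[:,100:540]
cv2.imwrite('pics/c3.png',np.hstack([a,w]))
"
```

```text
pos [0.538  0.2208 0.2121] F [ 0.6  0.8 -0.7] w 0.0232 q [  15.   17.   87.    0.   75. -104.]
row [ -24.9   12.1 -162.1] [ 0.05 -5.98  0.23]
```

View pics/c3.png

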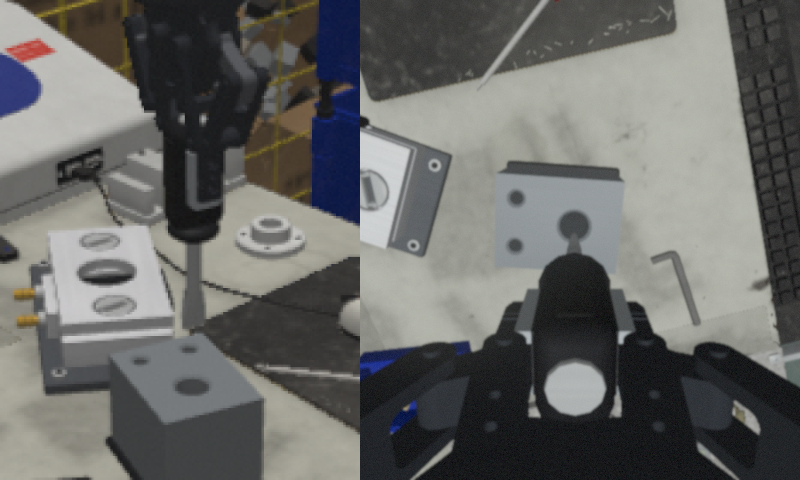

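```bash
python3 -c "
from h import *
w=np.load('w3.npz');st={q:w[q] for q in('tool_pos','tcp_rot')};k=cal('wrist',st);s=cal('side')
tip=st['tool_pos']+st['tcp_rot']@np.array([-.0009,.09,0]);print('exp',tip,proj(k,tip),proj(s,tip))
r=st['tcp_rot'].T
X=tri([k,s],[(313.5,236),(350,266.5)]);print('tri',X,r@(X-st['tool_pos']))
X=ray(k,313,236,tip[2]);print(r@(X-st['tool_pos']))
print('hole',ray(k,314,224,.075))
p=w['p'];im=cv2.resize(p[200:270,280:350,::-1],None,fx=6,fy=6,interpolation=3)
q=np.load('s3.npz')['p'][220:290,315:385,::-1]
cv2.imwrite('pics/c4.png',np.hstack([im,cv2.resize(q,None,fx=5.3,fy=6,interpolation=3)]))
"
```

```text
exp [0.53759984 0.2205205  0.12210012] (np.float64(315.11378530448724), np.float64(245.68360977610888)) (np.float64(347.93665878152507), np.float64(264.0966098134896))
tri [0.53428735 0.21742942 0.11601531] [-0.00532066  0.09606759 -0.00109284]
[-0.00705685  0.08997581 -0.00128978]
hole [0.53561528 0.21859741 0.075     ]
```

View pics/c4.png

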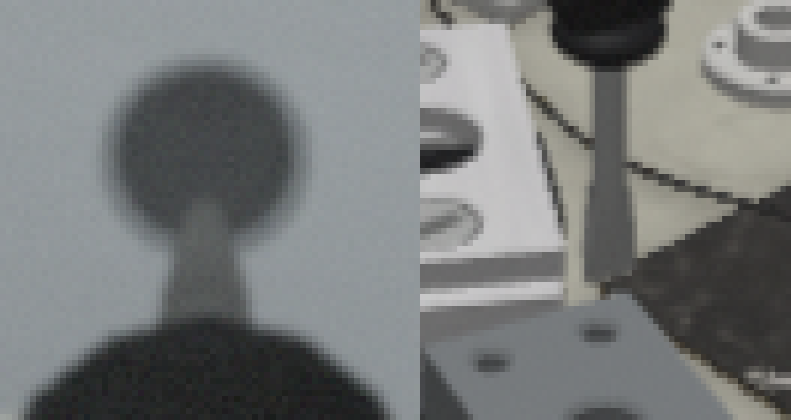

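send_rows(deltas="-6 0 -40 0 0 0 1;-12 0 -80 0 -2 0 1;-18 0 -120 0 -4 0 1;-23 10 -150 0 -5.5 0 1;-23 30 -162 0 -5.5 0 1;-23 50 -162 0 -5.5 0 1;-23 57 -162 0 -5.5 0 1;-23 57 -162 0 -5.5 0 1;-23 57 -162 0 -5.5 0 1")

```text
clock: 8.3
tool_pos: [0.5947, 0.068, 0.1519]
tcp_rot: [[0.824, -0.003, -0.567], [0.567, 0.0, 0.824], [-0.002, -1.0, 0.002]]
contact_force: [-0.2, -0.1, -1.2]
grip_width: 0.023
```

```bash
python3 -c "
from h import *
go(.5966,.0681,.155,34.6)
st,p,d=snap('w5');k=cal('wrist',st);s=cal('side')
q,d=cams.camera('side');np.savez('s5.npz',p=q,d=d)
S=[.595,.0672,.05]
tip=st['tool_pos']+st['tcp_rot']@np.array([-.002,.09,0]);print(tip)
for X in(S,tip):print(proj(k,X),proj(s,X))
im=cv2.resize(p[200:280,270:350,::-1],None,fx=5,fy=5,interpolation=3)
q=q[210:290,275:355,::-1]
cv2.imwrite('pics/c5.png',np.hstack([im,cv2.resize(q,None,fx=5,fy=5,interpolation=3)]))
"
```

```text
pos [0.5947 0.068  0.1519] F [-0.2 -0.1 -1.2] w 0.023 q [  -0.   21.   90.    0.   69. -125.]
row [ 1.6 -3.1 -1. ] [-0.12 -0.06 -0.13]
[0.59280536 0.06692751 0.06189453]
(np.float64(313.48836906550247), np.float64(241.96288655871368)) (np.float64(316.2620648718523), np.float64(256.2654888682505))
(np.float64(315.15772561635157), np.float64(244.0294176168678)) (np.float64(317.3047989782824), np.float64(250.440265705101))
```

View pics/c5.png

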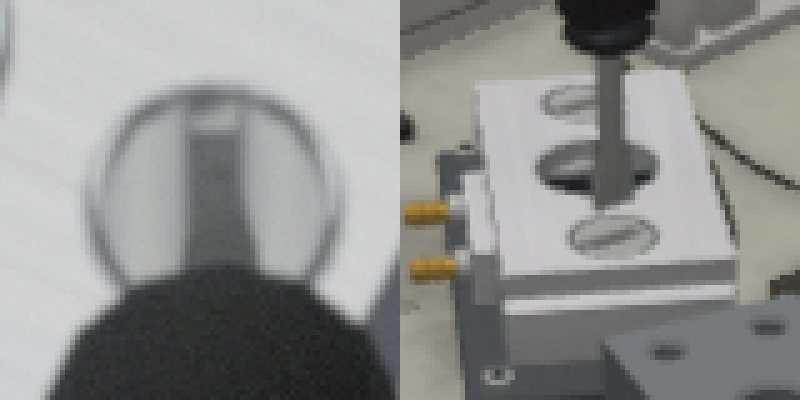

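```bash
python3 -c "
from h import *
p=np.load('w5.npz')['p'].mean(2)
for r in range(216,254):print(r,p[r,304:324:1].astype(int))
"
```

```text
216 [197 194 192 192 186 182 179 174 176 178 181 179 183 184 187 192 196 200
 202 203]
217 [182 175 168 164 158 154 147 148 147 153 157 160 162 162 165 172 183 189
 194 197]
218 [160 150 144 132 128 120 120 118 122 125 130 135 137 139 139 148 161 171
 177 182]
219 [137 130 125 118 111 106 105 107 110 111 115 121 125 124 122 129 138 148
 154 158]
220 [129 131 127 122 110 104 104 109 114 121 125 132 135 131 129 129 130 131
 133 131]
221 [140 141 139 126 115 112 114 119 126 135 144 151 150 141 137 138 140 139
 133 125]
222 [153 153 143 131 124 125 129 134 141 149 155 158 160 147 143 147 153 155
 146 136]
223 [162 157 146 134 138 139 145 148 152 158 161 165 162 148 143 151 161 165
 161 155]
224 [164 160 147 140 142 149 155 159 161 161 165 163 160 149 141 151 163 169
 171 166]
225 [167 158 145 139 139 145 150 151 151 155 153 153 146 140 138 152 164 171
 173 175]
226 [166 160 147 132 126 126 129 132 131 132 131 129 129 126 136 151 163 170
 174 176]
227 [167 158 145 127 115 113 113 112 116 114 114 114 114 120 134 150 163 170
 175 176]
228 [167 158 145 129 110 104 103 104 105 106 108 108 109
[... 1505 characters left out ...]
175]
246 [165 158 148 123 103  96  92  90  90  90  88  89  91  90  93 105 134 158
 171 175]
247 [165 159 142 119  97  90  89  93  91  89  90  88  91  87  90  96 124 151
 169 176]
248 [167 157 139 113  94  88  92  90  88  87  86  88  87  90  91  94 114 143
 165 176]
249 [165 157 137 106  92  90  89  89  89  90  87  89  85  86  88  90 107 138
 163 174]
250 [165 154 133 105  91  94  89  90  91  90  90  88  90  88  88  87 101 135
 165 178]
251 [165 155 130 103  89  91  89  89  87  85  89  85  86  89  87  89 100 130
 160 176]
252 [164 150 122  99  87  90  84  81  81  76  75  72  77  77  80  86  95 124
 156 173]
253 [154 140 112  89  77  74  69  67  67  65  62  57  63  65  64  72  78 106
 139 160]
```

send_rows(deltas="0 5 -0.5 0 0 0 1;0 10 -0.5 0 0 0 1;0 13 -0.5 0 0 0 1;0 16 -0.5 0 0 0 1;0 16 -0.5 0 0 0 1;0 16 -0.5 0 0 0 1")

```text
clock: 8.9
tool_pos: [0.5958, 0.0672, 0.1369]
tcp_rot: [[0.824, -0.0, -0.567], [0.567, 0.0, 0.824], [-0.0, -1.0, 0.0]]
contact_force: [0.1, 0.3, -1.8]
grip_width: 0.0228
```

send_rows(deltas="0 1 0 0 0 0 1;0 2 0 0 0 0 1;0 3 0 0 0 0 1;0 3 0 0 0 0 1")

```text
clock: 9.23
tool_pos: [0.5959, 0.0671, 0.1339]
tcp_rot: [[0.824, -0.0, -0.566], [0.566, 0.0, 0.824], [-0.0, -1.0, 0.0]]
contact_force: [0.8, -0.1, -1.7]
grip_width: 0.0233
```

send_rows(deltas="0 0 0 0 5 0 1;0 0 0 0 10 0 1;0 0.3 0 0 15 0 1;0 0.6 0 0 20 0 1;0 1 0 0 25 0 1;0 1.3 0 0 30 0 1;0 1.6 0 0 35 0 1;0 2 0 0 40 0 1;0 2 0 0 40 0 1;0 2 0 0 40 0 1")

```text
clock: 10.07
tool_pos: [0.5961, 0.0673, 0.1322]
tcp_rot: [[0.996, 0.0, 0.094], [-0.094, 0.001, 0.996], [0.0, -1.0, 0.001]]
contact_force: [0.6, -0.3, -1.0]
grip_width: 0.0233
```

```bash
python3 -c "
from h import *
s=manip.state();print(s['ft_torque'],s['contact_force'])
go(.595,.067,.16,0)
"
```

```text
[ 0.1780095  -0.05773114  0.10062295] [ 0.57675665 -0.32846921 -0.96091091]
pos [0.5961 0.0673 0.1322] F [ 0.6 -0.3 -1. ] w 0.0233 q [ -0.  22.  92.   0.  66. -85.]
row [ -1.1 -27.8  -0.4] [-0.03 -5.37  0.03]
```

send_rows(deltas="0 0 0 0 -4 0 1;0 -10 0 0 -5 0 1;0 -20 0 0 -5 0 1;0 -28 0 0 -5 0 1;0 -28 0 0 -5 0 1")

```text
clock: 10.48
tool_pos: [0.5977, 0.067, 0.163]
tcp_rot: [[1.0, 0.005, 0.009], [-0.009, -0.0, 1.0], [0.005, -1.0, -0.0]]
contact_force: [-0.1, -0.9, -1.5]
grip_width: 0.0232
```

```bash
python3 -c "
from h import *
go(.6129,-.0416,.155,35)
"
```

```text
pos [0.5977 0.067  0.163 ] F [-0.1 -0.9 -1.5] w 0.0232 q [ -0.  20.  89.  -0.  70. -90.]
row [  16.1    8.1 -108.5] [  0.1  -35.52   0.3 ]
```

send_rows(deltas="4 0 -25 0 -7 0 1;8 0 -55 0 -14 0 1;12 0 -80 0 -21 0 1;16 3 -108 0 -28 0 1;16 5 -108 0 -35.5 0 1;16 5 -108 0 -35.5 0 1;16 5 -108 0 -35.5 0 1;16 5 -108 0 -35.5 0 1")

```text
clock: 11.15
tool_pos: [0.6109, -0.0404, 0.1553]
tcp_rot: [[0.82, 0.0, -0.572], [0.572, 0.001, 0.82], [0.0, -1.0, 0.0]]
contact_force: [-0.6, 0.6, -0.9]
grip_width: 0.0232
```

```bash
python3 -c "
from h import *
go(.6129,-.0416,.155,35)
st,p,d=snap('w6');k=cal('wrist',st)
q,d=cams.camera('side')
L=[.595,.067,.047];print('L',proj(k,L),'R',proj(k,[.612,-.0417,.049]))
u,v=map(int,proj(k,L));
P=p[:,:,::-1]
a=cv2.resize(P[200:280,270:350],(400,400),interpolation=3);b=cv2.resize(P[max(v-40,0):v+40,u-40:u+40],(400,400),interpolation=3)
print(u,v)
c=cv2.resize(q[200:280,275:355,::-1],(400,400),interpolation=3)[:200*2]
cv2.imwrite('pics/c6.png',cv2.resize(np.hstack([a,b,c]),(800,267),interpolation=cv2.INTER_AREA))
print(p[225:250,304:324].mean(2).astype(int))
"
```

```text
pos [ 0.6109 -0.0404  0.1553] F [-0.6  0.6 -0.9] w 0.0232 q [ -10.   22.   88.    0.   70. -135.]
row [ 0.9  0.3 -2.1] [-0.02 -0.12  0.02]
L (np.float64(455.1668071011427), np.float64(306.5116490488413)) R (np.float64(312.42351213028013), np.float64(240.33458546999876))
455 306
[[162 158 143 129 127 127 128 130 134 132 133 134 133 133 146 159 167 173
  174 177]
 [163 156 141 127 114 111 109 113 112 112 112 115 117 130 145 161 168 171
  174 179]
 [163 154 141 124 109 102 104 106 108 104 104 108 112 129 146 159 168 172
  175 178]
 [164 155 141 125 109 104 101 101 107 109 102 108 112 128 145 163 167 170
  176 179]
 [164 154 139 125 111 104 102 104 106 107 105 106 112 129 145 160 168 171
  176 176]
 [165 153 141 125 113 107 105 106 105 106 106 106 112 130 148 161 168 172
  175 179]
 [164 154 139 124 109 104 104 105 104 103 102 105 115 129 148 161 168 173
  175 177]
 [163 151 136 123 108 105 102 102  99 101 102 102 110 131 149 163 169 173
  176 178]
 [164 153 137 121 107 103 100  99  97  94  96  98 108 130 149 163 169 172
  177 178]
 [162 152 135 118 109 104 103  95  95  92  95  95 109 12
[... 604 characters left out ...]
 164 173
  177 180]
 [159 146 130 112 101  96  94  97  93  91  96  94  91  94 113 139 161 172
  177 183]
 [159 146 128 109  99  95  94  93  97  93  96  93  95  94 106 133 158 171
  176 180]
 [158 146 128 108  98  96  91  91  92  94  91  93  91  91  98 122 151 168
  178 181]
 [157 143 126 108  96  93  89  90  92  90  90  92  89  91  93 111 141 165
  178 182]
 [158 145 124 106  95  93  88  93  91  93  90  89  89  90  90 106 133 163
  174 184]
 [158 144 124 105  91  92  89  87  90  90  90  90  88  89  91  98 125 157
  176 182]
 [157 142 122  99  91  90  90  89  90  86  87  89  89  86  89  95 115 150
  174 182]
 [156 140 121 102  91  87  89  88  88  88  90  85  87  88  85  90 113 143
  173 182]]
```

View pics/c6.png

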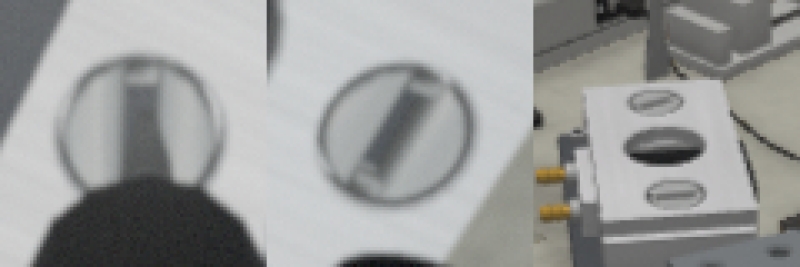

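send_rows(deltas="0 5 -0.7 0 0 0 1;0 9 -0.7 0 0 0 1;0 13 -0.7 0 0 0 1;0 17 -0.7 0 0 0 1;0 20 -0.7 0 0 0 1;0 22 -0.7 0 0 0 1;0 22 -0.7 0 0 0 1;0 22 -0.7 0 0 0 1")

```text
clock: 11.92
tool_pos: [0.6114, -0.0416, 0.133]
tcp_rot: [[0.819, -0.0, -0.574], [0.574, 0.0, 0.819], [-0.0, -1.0, 0.0]]
contact_force: [-0.5, 0.2, -1.3]
grip_width: 0.023
```

send_rows(deltas="0 0 0 0 5 0 1;0 0 0 0 10 0 1;0 0.3 0 0 15 0 1;0 0.6 0 0 20 0 1;0 1 0 0 25 0 1;0 1.3 0 0 30 0 1;0 1.6 0 0 35 0 1;0 2 0 0 40 0 1;0 2.3 0 0 45 0 1;0 2.6 0 0 50 0 1")

```text
clock: 12.75
tool_pos: [0.6116, -0.0416, 0.1308]
tcp_rot: [[0.965, 0.001, 0.263], [-0.263, 0.0, 0.965], [0.001, -1.0, 0.0]]
contact_force: [0.2, -0.2, -0.9]
grip_width: 0.0234
```

send_rows(deltas="0 0.3 0 0 5 0 1;0 0.6 0 0 10 0 1;0 1 0 0 15 0 1;0 1.3 0 0 20 0 1;0 1.3 0 0 22 0 1;0 1.3 0 0 22 0 1;0 1.3 0 0 22 0 1")

```text
clock: 13.33
tool_pos: [0.6116, -0.0415, 0.1293]
tcp_rot: [[0.799, 0.001, 0.601], [-0.601, 0.0, 0.799], [0.0, -1.0, 0.001]]
contact_force: [0.5, 0.4, -1.4]
grip_width: 0.0232
```

```bash
python3 -c "
from h import *
s=manip.state();print(s['ft_torque'],s['contact_force'])
go(.612,-.042,.16,0)
"
```

```text
[ 0.20572078 -0.04228956  0.11817102] [ 0.46434571  0.3751353  -1.36367757]
pos [ 0.6116 -0.0415  0.1293] F [ 0.5  0.4 -1.4] w 0.0232 q [-10.  23.  90.   0.  67. -63.]
row [  0.6 -30.7  -0.2] [-3.000e-02 -3.693e+01  2.000e-02]
```

Yaw −37, torque still ≈ friction. Continue in small steps to the stop.

send_rows(deltas="0 0 0 0 2 0 1;0 0 0 0 4 0 1;0 0 0 0 6 0 1;0 0 0 0 6 0 1")

```text
clock: 13.67
tool_pos: [0.6116, -0.0414, 0.1291]
tcp_rot: [[0.732, 0.0, 0.682], [-0.682, 0.0, 0.732], [-0.0, -1.0, 0.001]]
contact_force: [0.9, -1.2, -2.1]
grip_width: 0.0229
```

```bash
python3 -c "
from h import *
s=manip.state();print(s['ft_torque'],s['contact_force'])
go(.612,-.042,.16,0)
"
```

```text
[ 0.24765317 -0.13042417  0.07532935] [ 0.87649781 -1.2000821  -2.13771381]
pos [ 0.6116 -0.0414  0.1291] F [ 0.9 -1.2 -2.1] w 0.0229 q [-10.  23.  90.   0.  67. -57.]
row [  0.7 -30.9  -0.1] [-3.000e-02 -4.298e+01  1.000e-02]
```

send_rows(deltas="0 0 0 0 2 0 1;0 0 0 0 4 0 1;0 0 0 0 4 0 1;0 0 0 0 4 0 1")

```text
clock: 14.0
tool_pos: [0.6115, -0.0414, 0.129]
tcp_rot: [[0.683, 0.0, 0.73], [-0.73, 0.0, 0.683], [-0.0, -1.0, 0.0]]
contact_force: [1.1, 0.9, -3.2]
grip_width: 0.0232
```

```bash
python3 -c "
from h import *
s=manip.state();print(s['ft_torque'],s['contact_force'])
go(.612,-.042,.16,0)
"
```

```text
[ 0.29485612 -0.17587324  0.06364392] [ 1.13459243  0.90213662 -3.20900682]
pos [ 0.6115 -0.0414  0.129 ] F [ 1.1  0.9 -3.2] w 0.0232 q [-10.  23.  90.   0.  67. -54.]
row [  0.7 -31.   -0.1] [-3.000e-02 -4.689e+01 -0.000e+00]
```

send_rows(deltas="0 0 0 0 2 0 1;0 0 0 0 4 0 1;0 0 0 0 4 0 1;0 0 0 0 4 0 1")

```text
clock: 14.33
tool_pos: [0.6114, -0.0415, 0.129]
tcp_rot: [[0.631, -0.0, 0.776], [-0.776, 0.0, 0.631], [-0.0, -1.0, 0.0]]
contact_force: [0.4, 0.8, -3.6]
grip_width: 0.0231
```

```bash
python3 -c "
from h import *
s=manip.state();print(s['ft_torque'],s['contact_force'],s['joint_torque'])
go(.612,-.042,.16,0)
st,p,d=snap('w7');P=p[:,:,::-1]
a=cv2.resize(P[190:290,260:360],(400,400),interpolation=3);
q,d=cams.camera('side');b=cv2.resize(q[190:270,285:365,::-1],(400,400),interpolation=3)
cv2.imwrite('pics/c7.png',np.hstack([a,b]))
"
```

```text
[ 0.28456692 -0.1964419   0.22785334] [ 0.41973845  0.81082341 -3.5802159 ] [ -0.78386016 -48.85319352 -23.23490739  -0.37798553   0.20985005
   0.2235839 ]
pos [ 0.6114 -0.0415  0.129 ] F [ 0.4  0.8 -3.6] w 0.0231 q [-10.  23.  90.   0.  67. -50.]
row [  0.7 -31.    0.2] [-1.000e-02 -5.088e+01 -1.000e-02]
```

View pics/c7.png

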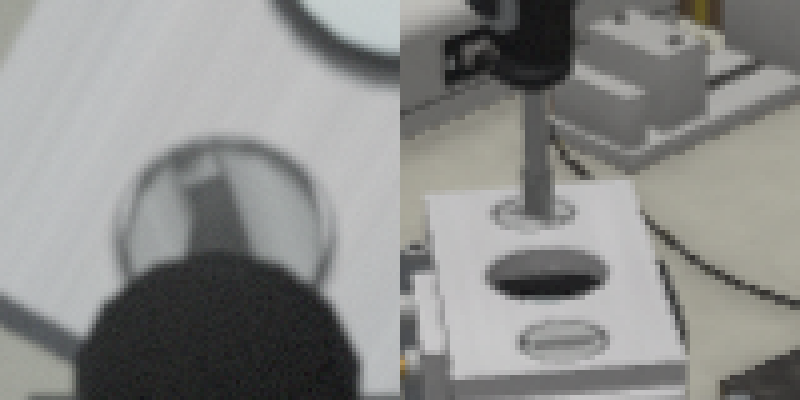

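send_rows(deltas="0 0 0 0 2 0 1;0 0 0 0 3 0 1;0 0 0 0 3 0 1")

```text
clock: 14.68
tool_pos: [0.6113, -0.0416, 0.129]
tcp_rot: [[0.588, -0.0, 0.809], [-0.809, 0.0, 0.588], [-0.0, -1.0, -0.0]]
contact_force: [-0.3, 0.7, -3.6]
grip_width: 0.0232
```

```bash
python3 -c "
from h import *
s=manip.state();print(s['ft_torque'],s['contact_force'])
"
```

```text
[ 0.32304613 -0.0415728   0.3287561 ] [-0.29723466  0.65655593 -3.63887739]
```

send_rows(deltas="0 0 0 0 -6 0 1;0 0 0 0 -12 0 1;0 -5 0 0 -16 0 1;0 -15 0 0 -16 0 1;0 -25 0 0 -16 0 1;0 -33 0 0 -16 0 1;0 -33 0 0 -16 0 1")

```text
clock: 15.27
tool_pos: [0.613, -0.042, 0.1652]
tcp_rot: [[0.788, 0.005, 0.616], [-0.616, -0.001, 0.788], [0.005, -1.0, 0.002]]
contact_force: [0.2, 0.1, -1.8]
grip_width: 0.023
```

```bash
python3 -c "
from h import *
s=manip.state();print(s['ft_torque'],s['contact_force'])
go(.5950,.0671,.155,5.3)
"
```

```text
[ 0.00345351 -0.06523312  0.03546844] [ 0.22811698  0.10602328 -1.84133378]
pos [ 0.613  -0.042   0.1652] F [ 0.2  0.1 -1.8] w 0.023 q [-10.  21.  87.  -0.  71. -62.]
row [-81.5   9.9  74.8] [-3.000e-02 -4.335e+01  3.100e-01]
```

send_rows(deltas="-20 0 18 0 -7 0 1;-40 0 36 0 -14 0 1;-60 3 55 0 -21 0 1;-80 6 75 0 -28 0 1;-80 9 75 0 -35 0 1;-80 9 75 0 -42 0 1;-80 9 75 0 -43.3 0 1;-80 9 75 0 -43.3 0 1")

```text
clock: 15.93
tool_pos: [0.5946, 0.0668, 0.1533]
tcp_rot: [[0.996, 0.0, -0.09], [0.09, -0.0, 0.996], [0.0, -1.0, -0.0]]
contact_force: [-0.3, 0.6, -0.6]
grip_width: 0.023
```

```bash
cat > prof.py <<'E'
from h import *
import sys
# slot edges in columns (dark in bright head) and blade columns, just ahead of the driver
st,p,d=snap(sys.argv[1]);g=cv2.GaussianBlur(p,(3,3),0).mean(2)
for r in range(224,252,2):print(r,g[r,300:328].astype(int))
E
python3 -c "
from h import *
go(.5958,.0671,.155,5.3)"
python3 prof.py w8
python3 -c "
from h import *
w=np.load('w8.npz');st={q:w[q] for q in('tool_pos','tcp_rot')};k=cal('wrist',st)
print('L',proj(k,[.595,.067,.047]));R=[.612,-.0417,.0445];print('R',proj(k,R));u,v=map(int,proj(k,R))
g=w['p'].mean(2)[v-22:v+23,u-22:u+23].astype(np.uint8)
m=(g<118).astype(np.uint8);n,l,s,c=cv2.connectedComponentsWithStats(m)
for i in range(1,n):
  if s[i,4]>15:
    ys,xs=np.nonzero(l==i);A=[ray(k,x+u-22,y+v-22,.043)[:2]*1000 for x,y in zip(xs,ys)]
    print(s[i],c[i],cv2.minAreaRect(np.float32(A)),np.degrees(np.arctan2(*cv2.fitLine(np.float32(A),2,0,.01,.01).ravel()[1::-1])))
"
```

```text
pos [0.5946 0.0668 0.1533] F [-0.3  0.6 -0.6] w 0.023 q [ -0.  21.  90.  -0.  69. -95.]
row [ 1.2 -1.7  0.2] [ 0.01 -0.11  0.01]
224 [135 142 151 160 165 164 157 147 142 143 147 151 153 155 157 158 156 148
 141 143 154 163 169 171 171 169 165 158]
226 [163 169 171 172 171 167 158 148 138 132 130 130 129 128 127 125 122 120
 124 135 151 163 170 173 176 178 178 176]
228 [177 177 176 174 172 168 160 149 134 120 111 107 107 107 105 106 107 109
 116 131 147 161 169 173 175 176 178 179]
230 [179 178 176 175 173 169 163 152 136 120 109 104 102 102 104 105 105 107
 114 128 145 158 167 172 175 177 178 179]
232 [179 177 176 175 173 169 164 153 139 123 109 101  99  99 100 100 102 105
 112 125 141 156 166 171 174 176 178 180]
234 [179 178 177 175 173 171 165 156 141 124 109 100  97  96  96  97  98 102
 109 121 137 152 163 170 173 176 178 180]
236 [179 178 177 176 173 171 166 158 144 127 111 102  99  98  98  99  99 101
 107 118 134 151 163 170 173 176 178 179]
238 [179 179 177 176 174 172 167 158 145 128 112 103 100  98  98  98  99 100
 105 115 132 148 160 168 173 176 178 180]
240 [181 179 178 17
[... 287 characters left out ...]
  92  92
  95 103 119 138 153 164 170 174 177 180]
246 [181 180 179 178 175 171 162 143 119 101  93  91  91  91  91  90  90  90
  91  97 111 132 151 162 169 174 178 180]
248 [180 180 179 178 176 170 153 128 105  93  90  90  90  89  88  88  87  87
  89  93 104 124 145 160 168 174 178 181]
250 [182 181 180 179 175 165 145 118  98  92  90  89  88  87  88  87  87  88
  87  89  98 117 141 157 167 173 178 180]
L (np.float64(315.05669882073505), np.float64(240.51840662145315))
R (np.float64(150.26926286513725), np.float64(249.90476872994282))
[ 17  10  18  22 190] [25.67894737 20.54736842] ((610.6282958984375, -40.0229606628418), (5.722172260284424, 15.29053783416748), 58.43553924560547) -31.000612
```

send_rows(deltas="0.5 5 0 0 -3 0 1;0.5 9 0 0 -3 0 1;0.5 13 0 0 -3 0 1;0.5 17 0 0 -3 0 1;0.5 20 0 0 -3 0 1;0.5 21 0 0 -3 0 1;0.5 21 0 0 -3 0 1")

```text
clock: 16.57
tool_pos: [0.5948, 0.0667, 0.1317]
tcp_rot: [[0.99, -0.001, -0.144], [0.144, 0.0, 0.99], [-0.001, -1.0, 0.0]]
contact_force: [0.5, 0.5, -1.7]
grip_width: 0.0231
```

send_rows(deltas="0 0 0 0 5 0 1;0 0 0 0 10 0 1;0 0.3 0 0 15 0 1;0 0.6 0 0 20 0 1;0 1 0 0 25 0 1;0 1.3 0 0 30 0 1;0 1.6 0 0 35 0 1;0 2 0 0 40 0 1;0 2.3 0 0 45 0 1;0 2.6 0 0 50 0 1")

```text
clock: 17.4
tool_pos: [0.5953, 0.0672, 0.1297]
tcp_rot: [[0.744, 0.001, 0.669], [-0.669, 0.001, 0.744], [-0.0, -1.0, 0.001]]
contact_force: [-0.6, 0.5, -2.9]
grip_width: 0.0234
```

```bash
python3 -c "
from h import *
s=manip.state();print(s['ft_torque'],s['contact_force'])
go(.5955,.0671,.129,-54)
"
```

```text
[ 0.26725394 -0.12091294  0.12726627] [-0.61072814  0.51205425 -2.91848735]
pos [0.5953 0.0672 0.1297] F [-0.6  0.5 -2.9] w 0.0234 q [ -0.  22.  92.   0.  66. -48.]
row [0.2 0.7 0. ] [-7.000e-02  1.204e+01 -1.000e-02]
```

send_rows(deltas="0 0.4 0 0 3 0 1;0 0.4 0 0 6 0 1;0 0.4 0 0 9 0 1;0 0.4 0 0 11 0 1;0 0.4 0 0 11 0 1;0 0.4 0 0 11 0 1")

```text
clock: 17.9
tool_pos: [0.5954, 0.0671, 0.1292]
tcp_rot: [[0.607, 0.001, 0.795], [-0.795, 0.001, 0.607], [0.0, -1.0, 0.001]]
contact_force: [1.4, 0.3, -2.8]
grip_width: 0.0231
```

```bash
python3 -c "
from h import *
s=manip.state();print(s['ft_torque'],s['contact_force'])
go(.5955,.0671,.129,-54)
"
```

```text
[ 0.27745181 -0.21488729  0.20292616] [ 1.43510796  0.34333725 -2.83159648]
pos [0.5954 0.0671 0.1292] F [ 1.4  0.3 -2.8] w 0.0231 q [ -0.  22.  92.   0.  66. -38.]
row [0.1 0.2 0.1] [-0.06  1.37 -0.  ]
```

send_rows(deltas="0 0 0 0 2 0 1;0 0 0 0 4 0 1;0 0 0 0 4 0 1;0 0 0 0 4 0 1")

```text
clock: 18.23
tool_pos: [0.5955, 0.067, 0.1293]
tcp_rot: [[0.55, 0.001, 0.835], [-0.835, 0.0, 0.55], [0.0, -1.0, 0.001]]
contact_force: [1.4, 0.6, -3.2]
grip_width: 0.0231
```

```bash
python3 -c "
from h import *
s=manip.state();print(s['ft_torque'],s['contact_force'])
"
```

```text
[ 0.25616173 -0.27002007  0.37352042] [ 1.37199183  0.60730869 -3.23446907]
```

send_rows(deltas="0 0 0 0 -6 0 1;0 0 0 0 -12 0 1;0 -5 0 0 -18 0 1;0 -15 0 0 -18 0 1;0 -30 0 0 -18 0 1;0 -60 0 0 -18 0 1;0 -84 0 0 -18 0 1;0 -84 0 0 -18 0 1;0 -84 0 0 -18 0 1")

```text
clock: 18.98
tool_pos: [0.5959, 0.0666, 0.2153]
tcp_rot: [[0.779, 0.004, 0.627], [-0.627, -0.0, 0.779], [0.003, -1.0, 0.002]]
contact_force: [-0.7, 0.8, -1.8]
grip_width: 0.0235
```

```bash
cat > ang.py <<'E'
from h import *
import sys
st,p,d=snap(sys.argv[1]);k=cal('wrist',st)
for R in([.612,-.0417,.0445],[.595,.067,.0445]):
    u,v=map(int,proj(k,R));print('at',u,v)
    if not(22<u<617 and 22<v<457):continue
    g=p.mean(2)[v-22:v+23,u-22:u+23].astype(np.uint8)
    n,l,s,c=cv2.connectedComponentsWithStats((g<118).astype(np.uint8))
    for i in range(1,n):
      if s[i,4]>15:
        ys,xs=np.nonzero(l==i);A=np.float32([ray(k,x+u-22,y+v-22,.043)[:2]*1000 for x,y in zip(xs,ys)])
        f=cv2.fitLine(A,2,0,.01,.01).ravel();print(s[i],cv2.minAreaRect(A),np.degrees(np.arctan2(f[1],f[0])))
E
python3 ang.py w9
python3 -c "
from h import *
go(.5373,.2200,.213,29.0)"
```

```text
at 228 309
[20 12  8 16 83] ((611.2891235351562, -39.69245910644531), (4.5082268714904785, 14.717938423156738), 59.34816360473633) -30.290808
[ 31  17  14  28 250] ((626.7518920898438, -37.6004753112793), (11.522478103637695, 26.57814598083496), 48.62661361694336) -53.253174
at 313 217
[20 12  7 19 96] ((594.7301635742188, 67.7093276977539), (4.696370601654053, 15.579081535339355), 60.5509033203125) -30.005983
[21 39  5  6 29] ((608.2059326171875, 56.934600830078125), (3.318077325820923, 4.283866882324219), 51.13609313964844) -43.97701
pos [0.5947 0.0666 0.2135] F [-0.1 -0.3 -2.5] w 0.023 q [ -0.  18.  85.  -0.  77. -51.]
row [-140.9    0.4   83.6] [ 1.000e-02 -6.778e+01  2.000e-02]
```

send_rows(deltas="-35 0 20 0 -7 0 1;-70 0 40 0 -14 0 1;-105 0 60 0 -21 0 1;-141 0 84 0 -28 0 1;-141 0 84 0 -35 0 1;-141 0 84 0 -42 0 1;-141 0 84 0 -49 0 1;-141 0 84 0 -56 0 1;-141 0 84 0 -63 0 1;-141 0 84 0 -67.8 0 1")

```text
clock: 19.87
tool_pos: [0.5361, 0.2201, 0.2111]
tcp_rot: [[0.871, -0.004, -0.49], [0.49, -0.001, 0.871], [-0.004, -1.0, 0.001]]
contact_force: [0.2, 0.1, -1.6]
grip_width: 0.0238
```

send_rows(deltas="0 0 0 0 0 0 1;0 0 0 0 0 0 1")

```text
clock: 20.03
tool_pos: [0.5366, 0.2202, 0.2116]
tcp_rot: [[0.875, -0.003, -0.484], [0.484, -0.001, 0.875], [-0.003, -1.0, 0.001]]
contact_force: [0.4, -0.4, -1.4]
grip_width: 0.0232
```

```bash
python3 -c "
from h import *
go(.5378,.2204,.103,29.0)
st,p,d=snap('w10');g=p.mean(2);h=np.load('w3.npz')['p'].mean(2)
# hole outline columns/rows: dark (<95) on grey block
for n,a in(('now',g),('w3',h)):
  m=(a[205:235,290:340]<95).astype(np.uint8);n_,l,s,c=cv2.connectedComponentsWithStats(m)
  print(n,s[1:].tolist(),c[1:].round(1).tolist())
"
```

```text
pos [0.5366 0.2202 0.2116] F [ 0.4 -0.4 -1.4] w 0.0232 q [  15.   17.   87.   -0.   76. -104.]
row [  1.5 108.6  -0.5] [-0.04 -0.06 -0.18]
now [[9, 10, 30, 20, 480]] [[23.2, 20.8]]
w3 [[10, 7, 29, 23, 570]] [[23.7, 18.9]]
```

send_rows(deltas="1.5 20 -0.5 0 0 0 1;1.5 40 -0.5 0 0 0 1;1.5 55 -0.5 0 0 0 1;1.5 70 -0.5 0 0 0 1;1.5 82 -0.5 0 0 0 1;1.5 92 -0.5 0 0 0 1;1.5 100 -0.5 0 0 0 1;1.5 106 -0.5 0 0 0 1;1.5 108 -0.5 0 0 0 1;1.5 108 -0.5 0 0 0 1")

```text
clock: 20.92
tool_pos: [0.539, 0.2208, 0.1049]
tcp_rot: [[0.874, -0.0, -0.486], [0.486, -0.0, 0.874], [-0.0, -1.0, 0.0]]
contact_force: [-0.9, 0.4, -2.2]
grip_width: 0.0235
```

send_rows(deltas="0 1 0 0 0 0 1;0 2 0 0 0 0 1;0 2 0 0 0 0 1")

```text
clock: 21.17
tool_pos: [0.5394, 0.2209, 0.1036]
tcp_rot: [[0.874, 0.001, -0.486], [0.486, 0.0, 0.874], [0.001, -1.0, -0.0]]
contact_force: [-0.1, -0.3, -1.5]
grip_width: 0.0234
```

send_rows(deltas="-1 1 -0.5 0 0 0 1;-1 2 -0.5 0 0 0 1;-1 3 -0.5 0 0 0 1;-1 3 -0.5 0 0 0 1")

```text
clock: 21.5
tool_pos: [0.5386, 0.2199, 0.1012]
tcp_rot: [[0.874, 0.001, -0.486], [0.486, 0.0, 0.874], [0.001, -1.0, -0.0]]
contact_force: [-1.6, -0.8, 4.2]
grip_width: 0.0231
```

send_rows(deltas="0 0 0 0 0 0 0.5;0 0 0 0 0 0 0.3;0 0 0 0 0 0 0.1;0 0 0 0 0 0 0;0 0 0 0 0 0 0;0 0 0 0 0 0 0;0 0 0 0 0 0 0")

```text
clock: 22.08
tool_pos: [0.5385, 0.2199, 0.1001]
tcp_rot: [[0.874, -0.0, -0.486], [0.486, 0.0, 0.874], [0.0, -1.0, 0.0]]
contact_force: [-1.3, -0.5, -0.4]
grip_width: 0.0852
```

send_rows(deltas="0 -20 0 0 0 0 0;0 -45 0 0 0 0 0;0 -75 0 0 0 0 0;0 -110 0 0 0 0 0;0 -150 0 0 0 0 0;0 -180 -30 0 0 0 0;-30 -180 -70 0 0 0 0;-60 -180 -100 0 0 0 0;-60 -180 -100 0 0 0 0;-60 -180 -100 0 0 0 0")

```text
clock: 22.92
tool_pos: [0.5339, 0.1008, 0.2805]
tcp_rot: [[0.876, -0.0, -0.483], [0.483, -0.001, 0.876], [-0.0, -1.0, -0.001]]
contact_force: [-1.2, 0.1, -0.1]
grip_width: 0.0853
```

```bash
python3 -c "
from h import *
go(.53,.1,.28,29)
st,p,d=snap('w11');k=cal('wrist',st);f,cx,cy,R,t=k
v,u=np.nonzero(d>0);z=d[v,u];X=(np.c_[(u-cx)/f*z,(v-cy)/f*z,z]-t)@R
m=(np.abs(X[:,:2]-[.537,.219])<.035).all(1)&(X[:,2]>.146)&(X[:,2]<.157)
print('driver top',m.sum(),X[m].mean(0) if m.any() else 0,cv2.minAreaRect((X[m][:,:2]*1000).astype(np.float32)) if m.any() else 0)
q,dd=cams.camera('side')
o=np.load('side0.npz')['p']
cv2.imwrite('pics/c11.png',np.hstack([p[:,:,::-1][:, :400],cv2.resize(q[170:350,230:430,::-1],(400,480))])); np.savez('s11.npz',p=q)
t_,d2=cams.camera('top');df=np.abs(t_.astype(int)-np.load('top0.npz')['p']).max(2)>40
n,l,s,c=cv2.connectedComponentsWithStats(df.astype(np.uint8));print([x.tolist() for x in s[1:] if x[4]>15])
"; python3 ang.py w12
```

```text
pos [0.5339 0.1008 0.2805] F [-1.2  0.1 -0.1] w 0.0853 q [   3.   12.   85.   -0.   83. -115.]
row [-3.9  0.5  1.2] [ 0.03 -0.12 -0.02]
driver top 432 [0.52829672 0.2150353  0.148142  ] ((529.7093505859375, 215.71824645996094), (19.10097312927246, 21.700016021728516), 24.368942260742188)
[[240, 200, 90, 19, 450], [306, 207, 62, 68, 1741], [181, 211, 18, 47, 313], [176, 212, 9, 4, 23], [202, 213, 31, 8, 146], [234, 212, 10, 27, 165], [298, 223, 10, 40, 164], [318, 236, 7, 8, 28], [241, 241, 44, 52, 373], [257, 248, 7, 7, 37], [159, 252, 3, 28, 58], [307, 254, 4, 6, 16], [228, 259, 25, 20, 319], [182, 260, 109, 75, 1341], [189, 260, 23, 15, 113], [308, 262, 7, 30, 152], [265, 264, 7, 7, 41], [315, 273, 26, 44, 789], [163, 289, 44, 190, 3589], [305, 295, 8, 17, 100], [291, 303, 11, 10, 36], [324, 318, 23, 46, 473], [317, 333, 30, 74, 830], [346, 392, 4, 27, 64], [348, 420, 3, 8, 22], [325, 431, 4, 20, 39], [330, 431, 22, 23, 277], [323, 454, 37, 26, 805], [196, 471, 19, 9, 72], [178, 475, 8, 5, 19]]
at 144 201
[ 17  16  16  13 109] ((610.4055786132812, -40.26137161254883), (6.237853527069092, 16.549541473388672), 58.52772521972656) -30.662687
at 252 239
[ 16  15  17  14 111] ((594.587158203125, 67.45318603515625), (6.378478527069092, 17.874799728393555), 58.33978271484375) -29.793533
```

```bash
python3 -c "
from h import *
for n in('side0','s11'):
  p=np.load(n+'.npz')['p'];m=(p[225:300,325:375].max(2)<55).astype(np.uint8)
  N,l,s,c=cv2.connectedComponentsWithStats(m);i=1+s[1:,4].argmax();print(n,s[i],c[i])
o=np.load('side0.npz')['p'].astype(int);q=np.load('s11.npz')['p']
df=(np.abs(o-q).max(2)>45).astype(np.uint8);N,l,s,c=cv2.connectedComponentsWithStats(df);print([x.tolist() for x in s[1:] if x[4]>12])
w=np.load('w12.npz');st={a:w[a] for a in('tool_pos','tcp_rot')};k=cal('wrist',st);f,cx,cy,R,t=k;d=w['d']
print('cap px',proj(k,[.538,.2195,.151]))
v,u=np.nonzero(d>0);z=d[v,u];X=(np.c_[(u-cx)/f*z,(v-cy)/f*z,z]-t)@R
m=(np.abs(X[:,:2]-[.537,.219])<.04).all(1)&(X[:,2]>.1)&(X[:,2]<.16)&(w['p'][v,u].min(1)>110);print('cap',m.sum(),X[m].mean(0))
H=np.array([.6035,.0135]);c,s_=np.cos(np.radians(8.85)),np.sin(np.radians(8.85));Y=(X[:,:2]-H)@np.array([[c,-s_],[s_,c]])
m=(np.abs(Y[:,1])<.02)&(Y[:,0]<-.035)&(Y[:,0]>-.12)&(X[:,2]>.026)&(X[:,2]<.042);print('tab x range',np.percentile(Y[m][:,0],[1,50,99]),m.sum())
for b in(.055,-.055):
  m=(np.hypot(Y[:,0]+.028,Y[:,1]-b)<.008);print('frame z',np.median(X[m][:,2]))
"
```

```text
side0 [  13   16   37   53 1106] [26.35352622 44.30108499]
s11 [  13   21   37   48 1066] [26.64915572 45.1575985 ]
[[323, 0, 37, 74, 1665], [373, 0, 4, 5, 16], [352, 5, 25, 13, 186], [323, 27, 60, 112, 1597], [378, 75, 4, 5, 16], [323, 82, 6, 5, 20], [375, 89, 8, 4, 21], [331, 109, 14, 15, 50], [332, 110, 5, 8, 13], [599, 156, 13, 23, 88], [609, 163, 16, 28, 239], [587, 180, 18, 42, 380], [602, 181, 3, 9, 19], [302, 238, 25, 6, 55], [347, 240, 11, 9, 35], [336, 242, 10, 7, 40], [302, 245, 25, 7, 81], [296, 250, 43, 18, 134], [361, 251, 2, 10, 16], [309, 253, 12, 5, 14], [296, 267, 42, 5, 101]]
cap px (np.float64(446.6396957757037), np.float64(307.4282976038189))
cap 137 [0.53158643 0.2177297  0.15025356]
tab x range [-0.04957796 -0.04412983 -0.03575916] 518
frame z 0.3433052484778387
frame z 0.04226384105630917
```

```bash
python3 -c "
from cell import manip
print(manip.sign_off(),manip.state()['clock'])"
```

```text
the job is handed in; nothing more can be done
the job is handed in; nothing more can be done
```

The job is done and handed in at about 23 s. I pushed the cassette home, turned the left screw half way, the right screw to its stop, then the left to its stop. The driver is back upright in its hole.

**What the last checks showed**
- **Cassette:** the push stopped dead with about 12 N resisting. The tab face measures 49.6 mm on the robot's side of the screw line, against 49 mm when home.
- **Screws:** the twist rose to about 0.33 N m (right) and 0.37 N m (left) at the stops, against 0.1 N m for free turning.
- **Slot angles:** these read about −30.7° (right) and −29.9° (left). I expected −31.3° when tight. The 1° or so short, mostly on the left, is probably measurement error.
- **Half-way turn:** the left screw stood at about 0.68–0.76 rad before the right was tightened. So the right end got about half its travel ahead.
- **Driver:** it touched down 0.3 mm from its original height. Its top is at 150 mm, against 151 mm when standing.
- **Bystanders:** comparing side pictures from the start and the end shows no change in the things lying about.

**What I couldn't check**
- The last picture was refused because I had reached the 12-view limit, so the final check was by numbers only.
- The fingers hid part of the driver's top. That made its top-centre reading unreliable, about 6 mm off; the side view put the handle where it started.
- The left end's frame height could not be read because it was hidden. The right end read 42 mm, about 2 mm below nominal.

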